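Put the honed plane iron away in its sliding-cover case

TASK

Put the plane iron that lies on the strop block away in its wooden case: slide the cover fully back, lay the iron flat and straight on the raised bed with its notch over the pin and its bevel up, then slide the cover fully shut. Set the iron down without dropping it, and leave the other things on the bench where they are.

Things in the scene. Friction and masses are not known exactly. Their poses are not given: they have to be found in the camera images.
- case: Wooden blade case screwed to the bench: 140 wide (its x) x 200 long (y) x 50 mm high; origin: centre of its underside, z up. Inside 120 wide, 184 long, floor 8 mm above the bench, side walls to 50 mm. A raised bed 30 mm wide runs down the middle, y = -49 to +77 mm, top 28 mm above the bench, with a 45 mm wide trough for the fingers on each side of it. The cover slides back to -y.
- cover (a joint): Flat plywood cover in grooves, 129 x 192 x 5.5 mm, top 46 mm above the bench. Value: how far it is slid towards the case's -y, m: 0 = shut, 0.150 = fully back at its stop (the case is then open from y = -58 to +92 mm and the cover sticks out 150 mm past the other end). Starts at 0 to 0.03. About 2 N of friction; stays where left; no latch.
- cover_grip (a point): Centre of the wooden grip bar on the cover: 70 (case x) x 14 (case y, the sliding direction) x 18 mm high, from 46 to 64 mm above the bench. 52 mm to +y of the case's centre when shut; moves with the cover. The case's closed end wall (50 mm high) begins 33 mm beyond the bar when shut. Same axes as the case.
- pin (a point): Foot of the single upright steel locating pin (7 mm diameter, 10 mm high) on the top of the bed, on the case's centre line, 57 mm to +y of the case's centre, 28 mm above the bench. Same axes as the case.
- bed (a point): Point on the top of the bed under which the middle of the iron lies when put away: on the case's centre line, 14 mm to +y of its centre, 28 mm above the bench. Same axes as the case.
- iron_center (a point): Centre of the plane iron: steel blade 45 wide (its x) x 110 long (y) x 5 mm thick, about 0.17 kg, z up out of the bevelled face. In its +y end is an open notch 11 wide, 20 mm deep; its -y end is the cutting edge. At first it lies on the strop, underside 22 mm above the bench, overhanging it by about 6 mm each side. Put away, its +y points to the case's +y.
- iron_notch (a point): Middle of the notch, at the iron's underside, on its centre line 43 mm to +y of the iron's centre: put away, this is at the pin. Same axes as the iron.
- strop: Loose strop block, wood faced with leather, 33 wide (its x) x 200 long (its y) x 22 mm high, about 0.35 kg, on which the iron lies at the start. Origin: centre of its underside.
- can_a: Bystander: an aluminium can trodden flat to a disc 68 mm across and 24 mm high. Origin: centre of its underside.
- can_b: Bystander: a second can trodden flat, 68 mm across and 24 mm high. Origin: centre of its underside.
- jar: Bystander: clear glass jar with a steel lid, 84 mm across, 125 mm high. Origin: centre of its underside.
- cap: Bystander: white plastic bottle cap, 30 mm across, 14 mm high. Origin: centre of its underside.
- pot: Bystander: empty terracotta flowerpot, 102 mm across the rim, 86 mm high. Origin: centre of its underside.
- plane: Bystander: block plane with its iron out, 50 x 160 (its y) x 40 mm high. Origin: centre of its sole.
- scraper: Bystander: cabinet scraper, a plain steel plate without a notch, 60 x 125 (its y) x 4 mm, lying on the bench. Origin: centre of its underside.
Not all that is in view belongs to the job. Leave any orange or turquoise look-alike of the part that bears iron_center alone. Leave any blue look-alike of the case alone.

How it is judged:
By the outcome, as a careful person would: the job done as asked, in the order asked, and still so for the second after the job is handed in, with the robot touching nothing.
It also fails if it takes over 72 s, if anything falls off the work surface, if the arm or the gripper's body presses on something with over 40 N, if the wrist force passes 120 N, or if a joint passes its speed limit or range.

ROBOT

A 6-joint arm with a two-finger parallel gripper is mounted at the origin on the work surface. World frame = base frame: x ahead of the robot, y to its left, z up, the work surface at z = 0. Lengths are in m, angles in rad, forces in N, time in s.
With the tool pointing down it reaches from about 0.325 to 0.9 m from the base axis. Payload 3.5 kg.
Tool frame: the origin (TCP) lies midway between the tips of the shut fingers; the grasp point (between the pads) lies 19 mm behind it; x points along the fingers, y is the direction in which the jaws open and shut, and the axes are right-handed (so a half turn about x gives the same grasp; the last joint's range is limited). The gripper opens to 85 mm and grips with 20 to 120 N. Pads are 22 mm wide; open, the fingers measure 114 mm over their backs; the gripper's body (76 mm by 85 mm) begins 54 mm behind the grasp point. The pads swing forward as they close: fully open they stand 13 mm farther back than shut.
Start: joints at [-0.103, 0.276, -0.026, 1.268, 0, 1.467], TCP at [0.625, -0, 0.231] pointing down, gripper open.
Joint ranges: [-3.12, 3.12], [-0.85, 1.88], [-1.08, 1.24], [-1.95, 2.15], [-1.57, 1.53], [-3.14, 3.14]. Speed limits (rad/s): [2.57, 2.57, 3.14, 3.14, 3.14, 3.14].

INTERFACE

Orientations are given as a 3x3 rotation matrix whose columns are the frame's x, y, z axes.
In Python, from plant import ctrl, kinematics, vision, job gives the robot as it stands. Calls block until the motion is done:
- ctrl.movep(position, orientation): joint-space move of the TCP to a pose.
- ctrl.movel(position, orientation=None, vel=0.15, until_force=None): straight line of the TCP; orientation=None keeps the orientation; vel is the mean speed in m/s. With until_force (N) it stops when the force on the tool has changed by that much, and returns True; else False.
- ctrl.move_joints(angles): joint-space move.
- ctrl.move_gripper(opening, f_grip=None): finger opening in m; f_grip is the grip in N (None keeps the last); returns when the fingers have stopped.
- ctrl.dwell(seconds).
- kinematics.ik(position, orientation): joint angles nearest the present ones, or None.
- ctrl.read_state(): the state.
- vision.get_image(name): name is "scene" or "side" or "wrist"; returns a dict with "color" (420x560x3 uint8, blue, green, red), "z_map" (420x560 float32, m along the optical axis (not along the pixel's ray), 0 where there is no reading), "camera_matrix" (3x3 intrinsics, pixels), "position" and "rotation" of the camera in the world. Camera axes: x right, y up, looking along -z (the intrinsics and any distortion apply to the point x, -y, -z); pixel columns grow to the right and rows downward; lengths in m; the calibration is good to about 2 mm. A picture is of the moment at which its call begins.
A pose or a line that the arm cannot do raises ctrl.MotionError and nothing moves.
- job.close_job(): hands the job in, once; it reports no verdict.
The state is a dict: "t": time; "joint_positions": joint angles; "joint_vel": joint speeds; "tau": joint torques, N m; "position": TCP position; "eef_rot": TCP orientation; "ft_force": force on the tool from outside, world axes, zero at the start; "torque": the same for the moment, N m; "width": finger opening in m.
Only numpy, scipy, OpenCV 4.12 (cv2) and the standard library are available. Lean on these libraries where they do the work, as an engineer would, in place of code of your own. Each camera call takes 0.05 s, during which the arm holds its last target.

## Working session

There is one attempt and no reset: what is moved stays moved. The work goes in short steps, each a Python script; the robot and the scene stay as the last script left them, time stands still between calls to the robot, and variables do not carry over. Pictures are saved under pics/ and viewed, and the job is handed in when it is done.

```bash
ls; mkdir -p pics; cat > h.py <<'E'
import numpy as np, cv2
from plant import ctrl, kinematics, vision, job
def shot(n,f):
    im=vision.get_image(n); cv2.imwrite('pics/'+f+'.png',im['color']); np.savez('pics/'+f+'.npz',**im); return im
def cloud(im):
    K=np.array(im['camera_matrix']);z=im['z_map'];h,w=z.shape
    u,v=np.meshgrid(np.arange(w),np.arange(h))
    x=(u-K[0,2])/K[0,0]*z;y=(v-K[1,2])/K[1,1]*z
    P=np.stack([x,-y,-z],-1)@np.array(im['rotation']).T+np.array(im['position'])
    P[z==0]=np.nan
    return P
E
python3 - <<'E'
from h import *
for n in ('scene','side','wrist'):
    im=shot(n,n+'0'); print(n,list(im.keys()),im['camera_matrix'],im['position'],im['rotation'])
print(ctrl.read_state())
E
```

```text
pics
scene ['color', 'z_map', 'camera_matrix', 'position', 'rotation'] [[495.15328278   0.         283.09971693]
 [  0.         495.15328278 206.15344333]
 [  0.           0.           1.        ]] [1.46323662 0.01239946 1.04900703] [[ 0.0505011  -0.71518744  0.69710585]
 [ 0.99865788  0.04419365 -0.02700678]
 [-0.01149274  0.69753412  0.7164594 ]]
side ['color', 'z_map', 'camera_matrix', 'position', 'rotation'] [[440.26430129   0.         276.67811714]
 [  0.         440.26430129 207.29705815]
 [  0.           0.           1.        ]] [-0.04282133 -0.65874407  0.87415021] [[ 0.79662856  0.39497557 -0.45757756]
 [-0.604328    0.536773   -0.58878045]
 [ 0.01306139  0.74556626  0.6663035 ]]
wrist ['color', 'z_map', 'camera_matrix', 'position', 'rotation'] [[300.14282318   0.         284.33593848]
 [  0.         300.14282318 210.19949174]
 [  0.           0.           1.        ]] [0.62437347 0.07639761 0.37275594] [[ 9.99998459e-01 -4.02794557e-04  1.70895288e-03]
 [-1.23634691e-04  9.54759552e-01  2.97378855e-01]
 [-1.75142167e-03 -2.97378607e-01  9.54758030e-01]]
{'t': 0.15, 'joint_positions': array([-1.03424485e-01,  2.77008378e-01, -2.75550865e-02,  1.26802277e+00,
        1.01645239e-05,  1.46740815e+00]), 'joint_vel': array([-0.0002027 , -0.00210819,  0.00500074, -0.00035456, -0.0006415 ,
        0.0002156 ]), 'tau': array([ 1.17211301e-03, -4.46055973e+01,  2.95638728e+01,  1.04999804e-02,
       -4.45402588e-05, -1.76044369e-05]), 'position': array([6.24385320e-01, 4.15158043e-05, 2.30390555e-01]), 'eef_rot': array([[-1.77928833e-03,  9.99998416e-01, -3.64951966e-05],
       [ 1.94900066e-04, -3.61484697e-05, -9.99999980e-01],
       [-9.99998398e-01, -1.77929541e-03, -1.94835439e-04]]), 'ft_force': array([-0.45985117, -0.09860243,  0.51836847]), 'torque': array([-0.0112818 , -0.03859444,  0.04172229]), 'width': 0.08552020836456062}
```

View pics/scene0.png

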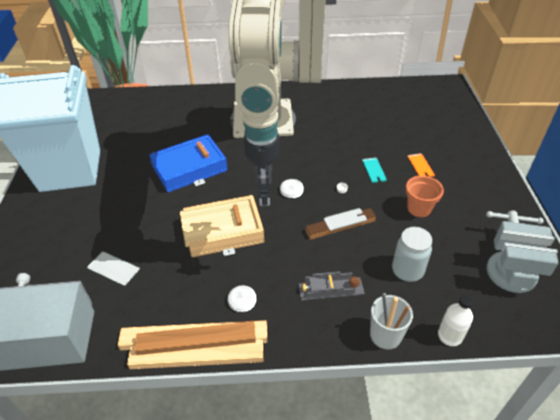

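View pics/side0.png

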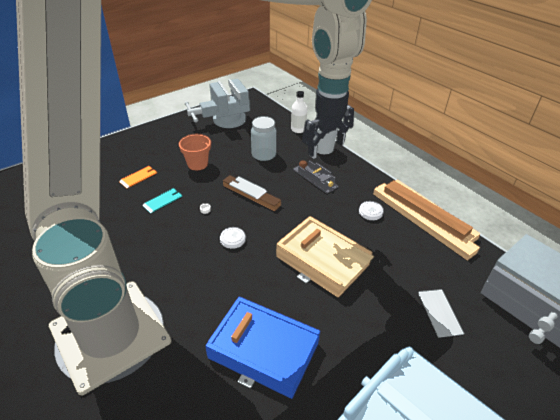

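View pics/wrist0.png

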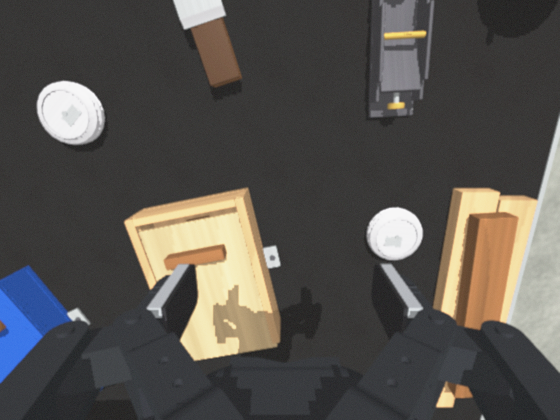

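The wooden case sits at scene (223,225), with its grip to the right at (238,214). The iron on the strop is at (345,220). I'll zoom in and measure from the point clouds.

```bash
python3 - <<'E'
import cv2,numpy as np
a=cv2.imread('pics/scene0.png');b=cv2.imread('pics/side0.png')
A=cv2.resize(a[180:260,170:390],None,fx=3.6,fy=3.6,interpolation=cv2.INTER_CUBIC)
B=cv2.resize(b[160:300,210:380],None,fx=4,fy=4,interpolation=cv2.INTER_CUBIC)
cv2.imwrite('pics/z1.png',A);cv2.imwrite('pics/z2.png',B)
from h import cloud
for n,(r0,r1,c0,c1) in (('scene0',(200,245,295,385)),('side0',(165,220,215,290))):
    d=dict(np.load(f'pics/{n}.npz'));P=cloud(d);H=d['color'].astype(int)
    sub=P[r0:r1,c0:c1];col=H[r0:r1,c0:c1]
    z=sub[...,2]
    print(n,np.nanmin(z),np.histogram(z[~np.isnan(z)],bins=np.arange(-.01,.06,.004)))
    sat=col.max(-1)-col.min(-1)
    m=(col.min(-1)>110)&(sat<40)&(z>0.012)
    Q=sub[m]; print(m.sum(),np.nanmean(Q,0),cv2.minAreaRect((Q[:,:2]*1000).astype(np.float32)))
    m=(z>0.012)
    Q=sub[m]; print('all',m.sum(),cv2.minAreaRect((Q[:,:2]*1000).astype(np.float32)))
E
```

```text
scene0 -0.007898483053628613 (array([  20,  684, 1879,  475,   69,   62,   46,  202,  324,  248,   17,
          0,    0,    0,    0,    0,    0]), array([-0.01 , -0.006, -0.002,  0.002,  0.006,  0.01 ,  0.014,  0.018,
        0.022,  0.026,  0.03 ,  0.034,  0.038,  0.042,  0.046,  0.05 ,
        0.054,  0.058]))
522 [0.52977237 0.22145314 0.02574873] ((526.986083984375, 225.17530822753906), (50.94289779663086, 119.38554382324219), 15.656861305236816)
all 868 ((531.2393798828125, 209.9999542236328), (50.94289779663086, 201.6783447265625), 15.656861305236816)
side0 -0.009024448273025842 (array([  43, 1425, 1786,  119,   56,   55,   53,  191,  273,  110,    1,
          0,    0,    0,    0,    0,    0]), array([-0.01 , -0.006, -0.002,  0.002,  0.006,  0.01 ,  0.014,  0.018,
        0.022,  0.026,  0.03 ,  0.034,  0.038,  0.042,  0.046,  0.05 ,
        0.054,  0.058]))
379 [0.52385857 0.21590014 0.02472806] ((524.1130981445312, 221.24835205078125), (50.633174896240234, 119.66902160644531), 15.694148063659668)
all 656 ((528.2067260742188, 206.67906188964844), (50.633174896240234, 204.32054138183594), 15.694148063659668)
```

View pics/z1.png

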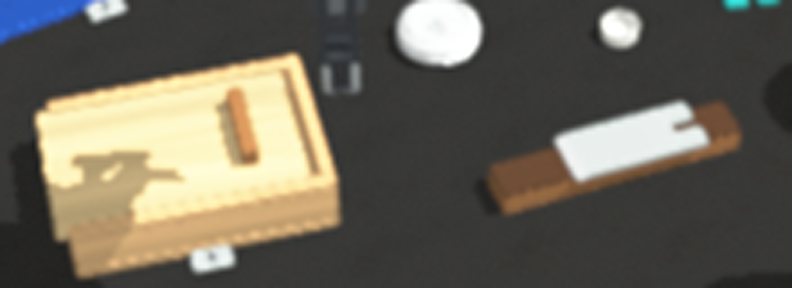

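View pics/z2.png

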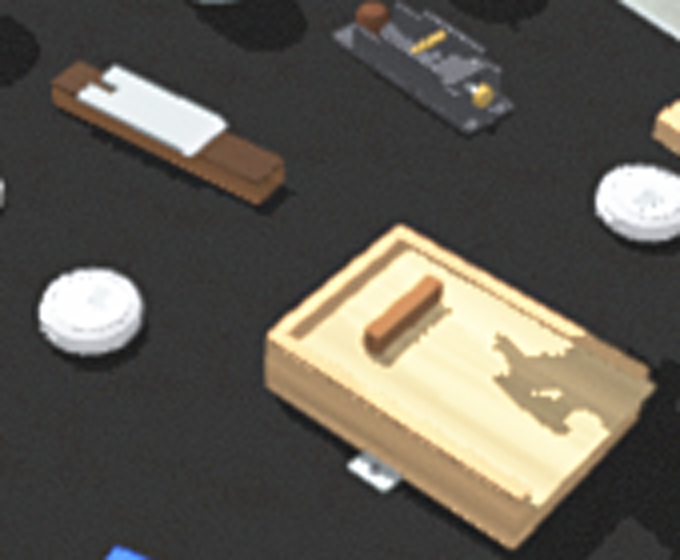

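The iron's notch points to world +y (scene zoom (690,125)), and the case has a similar yaw. Next I'll take closer wrist views of both from a height.

```bash
python3 - <<'E'
from h import *
for n,(r0,r1,c0,c1) in (('scene0',(192,262,172,272)),('side0',(210,300,270,380))):
    d=dict(np.load(f'pics/{n}.npz'));P=cloud(d);col=d['color'].astype(int)
    sub=P[r0:r1,c0:c1];c=col[r0:r1,c0:c1]
    m=(sub[...,2]>0.035)&(c[...,2]>c[...,0]+15)
    Q=sub[m]; print(n,m.sum(),cv2.minAreaRect((Q[:,:2]*1000).astype(np.float32)))
    m=(sub[...,2]>0.054)&(c[...,2]>c[...,0]+15)
    Q=sub[m]; print(' grip',m.sum(),Q.mean(0),cv2.minAreaRect((Q[:,:2]*1000).astype(np.float32)))
R=np.array(ctrl.read_state()['eef_rot'])
ctrl.movep([0.53,0.17,0.27],R); shot('wrist','wi')
ctrl.movep([0.56,-0.16,0.27],R); shot('wrist','wc')
print(ctrl.read_state()['t'])
E
```

```text
scene0 2992 ((531.7916870117188, -123.88426208496094), (147.7608642578125, 209.33099365234375), 11.463204383850098)
 grip 107 [ 0.52342789 -0.07798264  0.06158192] ((509.9471435546875, -82.15689849853516), (96.52063751220703, 24.46916961669922), 20.74957847595215)
side0 3567 ((527.15087890625, -127.60272979736328), (145.41700744628906, 212.07460021972656), 12.174081802368164)
 grip 139 [ 0.51569913 -0.08400292  0.06098514] ((516.9285888671875, -82.55039978027344), (70.82527923583984, 15.55717658996582), 10.655116081237793)
2.3167
```

View pics/wi.png

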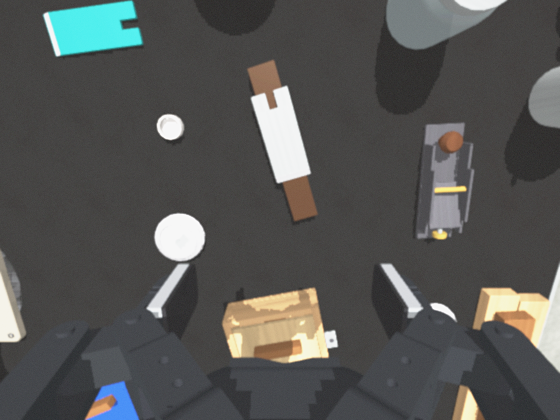

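View pics/wc.png

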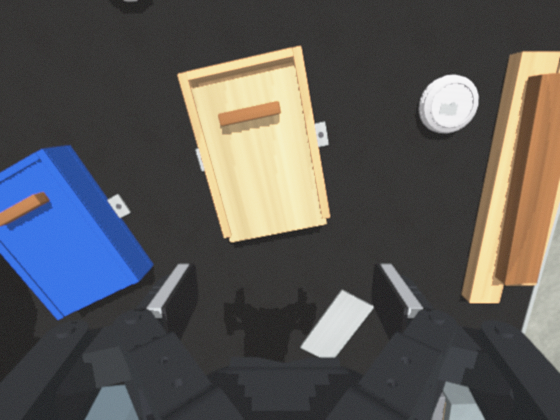

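```bash
python3 - <<'E'
import cv2
a=cv2.imread('pics/wi.png')[55:225,235:330];b=cv2.imread('pics/wc.png')[35:255,165:345]
A=cv2.resize(a,None,fx=3.4,fy=3.4,interpolation=cv2.INTER_CUBIC);B=cv2.resize(b,None,fx=2.6,fy=2.6,interpolation=cv2.INTER_CUBIC)
import numpy as np
C=np.zeros((600,800,3),np.uint8);C[:A.shape[0],:A.shape[1]]=A;C[:B.shape[0],330:330+B.shape[1]]=B
cv2.imwrite('pics/z3.png',C);print(A.shape,B.shape)
E
```

```text
(578, 323, 3) (572, 468, 3)
```

View pics/z3.png

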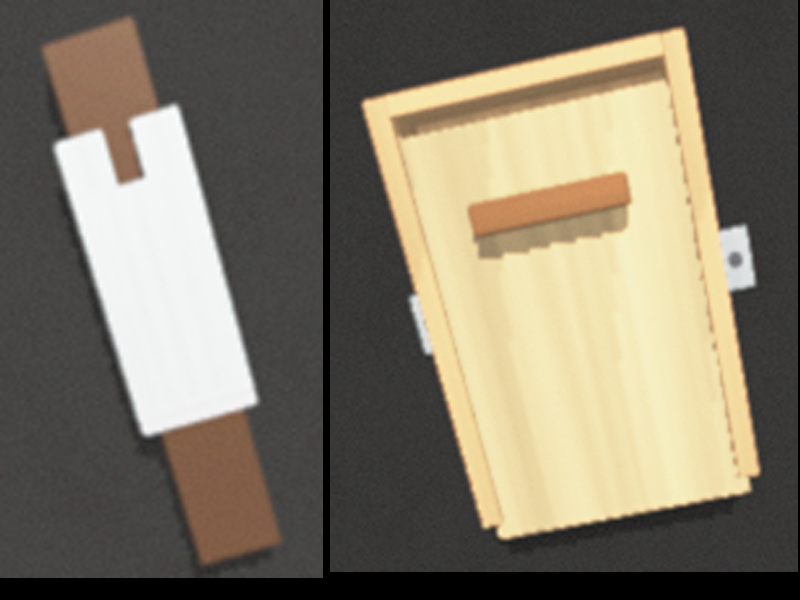

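```bash
cat >> h.py <<'E'
def px2w(d,uv,z):
    K=d['camera_matrix'];uv=np.atleast_2d(uv).astype(float)
    r=np.stack([(uv[:,0]-K[0,2])/K[0,0],-(uv[:,1]-K[1,2])/K[1,1],-np.ones(len(uv))],-1)@d['rotation'].T
    p=d['position'];return p+r*((z-p[2])/r[:,2])[:,None]
def fit(model,W):
    m=np.array(model,float);W=W[:,:2];mc=m.mean(0);wc=W.mean(0)
    A=(m-mc);B=(W-wc);a=np.arctan2((A[:,0]*B[:,1]-A[:,1]*B[:,0]).sum(),(A*B).sum())
    R=np.array([[np.cos(a),-np.sin(a)],[np.sin(a),np.cos(a)]]);t=wc-R@mc
    return t,a,np.linalg.norm(W-(m@R.T+t),axis=1)
E
python3 - <<'E'
from h import *
dc=dict(np.load('pics/wc.npz'));di=dict(np.load('pics/wi.npz'))
s=2.6;f=lambda L:np.array([(165+(x-330)/s-.3,35+y/s-.3) for x,y in L])
C=px2w(dc,f([(363,100),(686,28),(760,474),(486,530)]),.05)
t,a,e=fit([(-.07,.1),(.07,.1),(.07,-.1),(-.07,-.1)],C);print('case',t,np.degrees(a),e)
G=px2w(dc,f([(469,208),(627,173),(631,201),(474,236)]),.064)
tg,ag,e=fit([(-.035,.007),(.035,.007),(.035,-.007),(-.035,-.007)],G);print('grip',tg,np.degrees(ag),e)
R=np.array([[np.cos(a),-np.sin(a)],[np.sin(a),np.cos(a)]]);print('grip in case',R.T@(tg-t))
s=3.4
I=px2w(di,np.array([(235+x/s-.3,55+y/s-.3) for x,y in [(53,144),(180,104),(258,402),(143,437)]]),.027)
t2,a2,e=fit([(-.0225,.055),(.0225,.055),(.0225,-.055),(-.0225,-.055)],I);print('iron',t2,np.degrees(a2),e)
# depth based in wrist
for d,w,zr in ((dc,(60,260,170,345),(.035,.056)),(di,(55,225,235,330),(.0235,.032))):
    P=cloud(d)[w[0]:w[1],w[2]:w[3]];c=d['color'][w[0]:w[1],w[2]:w[3]].astype(int)
    m=(P[...,2]>zr[0])&(P[...,2]<zr[1])
    if zr[0]<.03: m&=c.min(-1)>110
    print(np.nanmedian(P[m],0),cv2.minAreaRect((P[m][:,:2]*1000).astype(np.float32)))
E
```

```text
case [ 0.52962841 -0.12138052] 11.654622365311688 [0.00073363 0.00014596 0.00078067 0.00114942]
grip [ 0.52065284 -0.07943584] 11.739271590192514 [0.00167149 0.00129449 0.00168603 0.00116115]
grip in case [-0.0003172   0.04289308]
iron [0.52681655 0.22212133] 16.232219842285065 [0.00081786 0.00097557 0.00063643 0.00060632]
[ 0.52912283 -0.12231829  0.04597235] ((529.6594848632812, -126.0844955444336), (140.20018005371094, 209.7249755859375), 11.614973068237305)
[0.52712414 0.22272279 0.0269744 ] ((526.7797241210938, 221.4862518310547), (45.032527923583984, 111.49628448486328), 16.40928840637207)
```

```bash
cat >> h.py <<'E'
CASE=np.array([0.5296,-0.1214]);CY=np.radians(11.65)
IRON=np.array([0.5268,0.2221]);IY=np.radians(16.3)
def c2w(x,y,z):
    c,s=np.cos(CY),np.sin(CY);return np.array([CASE[0]+c*x-s*y,CASE[1]+s*x+c*y,z])
def w2c(p):
    c,s=np.cos(CY),np.sin(CY);d=np.array(p[:2])-CASE;return np.array([c*d[0]+s*d[1],-s*d[0]+c*d[1]])
def down(ang): # tool y at world angle ang
    y=np.array([np.cos(ang),np.sin(ang),0]);x=np.array([0,0,-1.]);return np.stack([x,y,np.cross(x,y)],1)
E
python3 - <<'E'
from h import *
for k in (1,-1):
    print(k,kinematics.ik(c2w(0,.043,.12),down(CY+k*np.pi/2)),kinematics.ik(c2w(0,-.098,.05),down(CY+k*np.pi/2)))
print(kinematics.ik(c2w(0,.014,.01),down(CY)),kinematics.ik([*IRON,.005],down(IY)))
E
```

```text
1 [-0.27376325  0.19067031 -0.38465983  0.99546619  0.         -0.47709411] [-0.48616069  0.36881059 -0.31293652  0.88904921  0.         -0.68949155]
-1 [-0.27376325  0.19067031 -0.38465983  0.99546619  0.          2.66449854] [-0.48616069  0.36881059 -0.31293652  0.88904921  0.          2.45210111]
[-0.3219041   0.34093789 -0.46308821  0.76677023  0.          1.04556136] [ 0.28592797  0.39666298 -0.39035255  0.7837808   0.          1.57223562]
```

```bash
python3 - <<'E'
from h import *
R=down(CY-np.pi/2)
ctrl.move_gripper(0.05,f_grip=40)
ctrl.movep(c2w(0,.043,.12),R)
ctrl.movel(c2w(0,.043,.051),vel=.1)
ctrl.move_gripper(0.0,f_grip=40)
s=ctrl.read_state();print(s['t'],s['width'],s['ft_force'],w2c(s['position']))
r=ctrl.movel(c2w(0,-.104,.051),vel=.06,until_force=12)
s=ctrl.read_state();print(r,s['t'],s['width'],s['ft_force'],w2c(s['position']),s['position'])
shot('side','s1');shot('scene','c1')
E
```

```text
5.35 0.012954538029234878 [-0.65972952  0.30300146  4.16868956] [0.00060273 0.04274827]
True 7.55 0.0127673770395081 [-1.0723669   0.6709837   3.54191198] [ 0.00059471 -0.09793932] [ 0.54995961 -0.21720162  0.05187714]
```

View pics/s1.png

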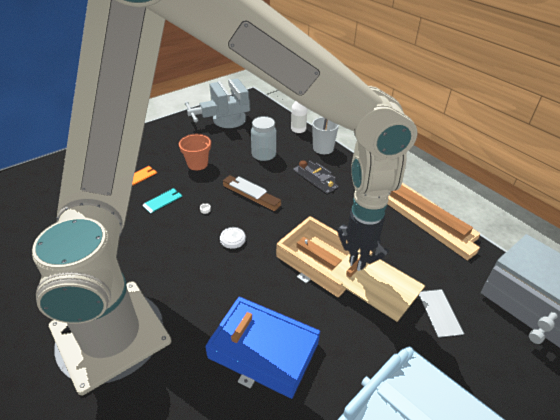

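The cover stopped on contact at case y = -0.098 m, which is the predicted full-back position. I'll release it, take a view of the open case, then go for the iron.

```bash
python3 - <<'E'
from h import *
p=np.array(ctrl.read_state()['position'])
ctrl.move_gripper(0.045)
ctrl.movel([p[0],p[1],.14],vel=.2)
ctrl.movep(c2w(0,-.02,.26),down(CY)); shot('wrist','wc2')
ctrl.move_gripper(0.068)
ctrl.movep([*IRON,.14],down(IY)); shot('wrist','wi2')
print(ctrl.read_state()['t'])
im=dict(np.load('pics/wc2.npz'))['color'];cv2.imwrite('pics/z4.png',cv2.resize(im[0:300,140:440],None,fx=2,fy=2,interpolation=cv2.INTER_CUBIC))
E
```

```text
11.8333
```

View pics/z4.png

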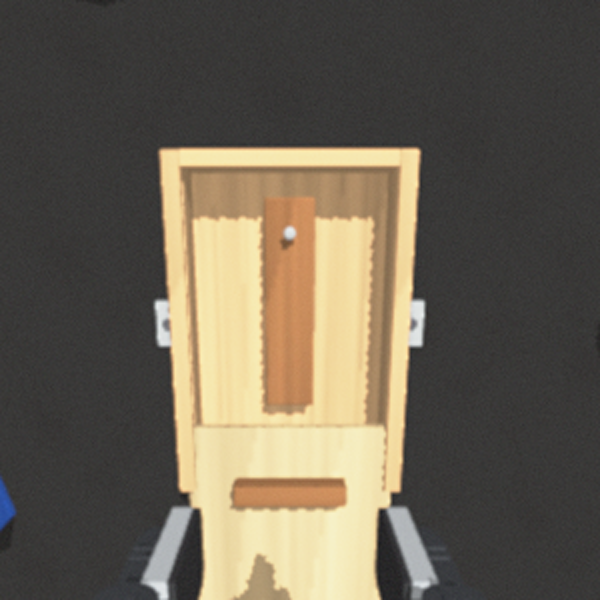

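View pics/wi2.png

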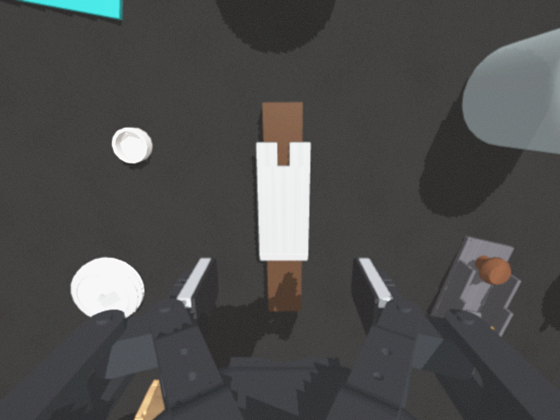

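The case is square in view with the pin at (284,116), and the iron is centred between the jaws at column 284. Measuring both again, then grasping.

```bash
python3 - <<'E'
from h import *
d=dict(np.load('pics/wc2.npz'));print('pin',w2c(px2w(d,[(284.3,115.4)],.038)[0]))
print('rim',[w2c(q) for q in px2w(d,[(140+159/2,74.2),(140+419/2,74.2)],.05)])
d=dict(np.load('pics/wi2.npz'));c=d['color'];P=cloud(d)
m=(c.min(-1)>150)&(P[...,2]>.0225)&(P[...,2]<.032);m[:,:200]=0;m[:,350:]=0;m[:130]=0;m[272:]=0
r=cv2.minAreaRect(np.argwhere(m)[:,::-1].astype(np.float32));Q=P[m];q=cv2.minAreaRect((Q[:,:2]*1000).astype(np.float32));print(r,q)
IR=down(IY)
ctrl.movel([*IRON,.005],vel=.1)
ctrl.move_gripper(0.0,f_grip=60)
s=ctrl.read_state();print(s['t'],s['width'],s['ft_force'],s['position'])
ctrl.movel([*IRON,.12],vel=.08)
s=ctrl.read_state();print(s['t'],s['width'],s['ft_force'],s['position'])
shot('wrist','wi3');shot('side','s3')
E
```

```text
pin [-0.00100187  0.05825222]
rim [array([-0.07056002,  0.10046936]), array([0.0690649 , 0.10030852])]
((283.5, 201.0), (118.0, 53.0), 90.0) ((526.6927490234375, 221.6553955078125), (45.064422607421875, 110.79681396484375), 16.378856658935547)
13.675 0.04342033591426199 [-0.41122101  0.039886    5.09199843] [0.5275899  0.22235803 0.00597697]
15.2667 0.04381431099207977 [-0.30030051  0.23521866 -1.85786535] [0.52624996 0.22193401 0.1192797 ]
```

View pics/wi3.png

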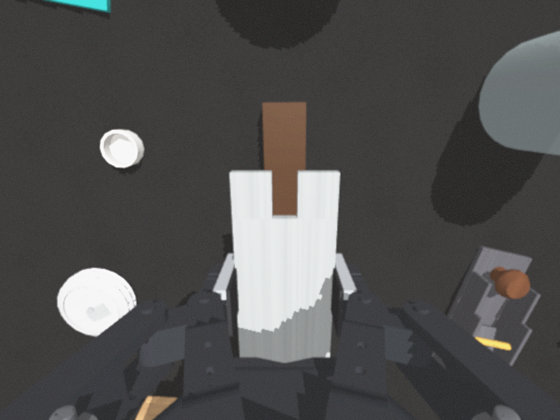

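View pics/s3.png

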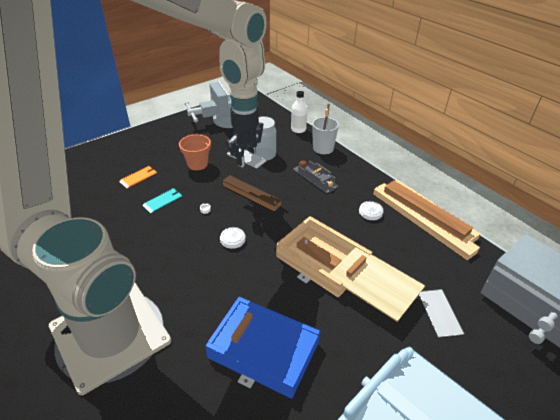

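The iron is held straight and the strop hasn't moved. I'll check pitch from depth, then hover behind the pin to see the notch and pin in one image.

```bash
cat >> h.py <<'E'
def ironfit(f,zlo=.1):
    d=dict(np.load(f'pics/{f}.npz'));s=d['color'];P=cloud(d)
    m=(P[...,2]>zlo)&(s.min(-1)>90);m[:,:220]=0;m[:,350:]=0;m[:150]=0;m[365:]=0
    m[250:,:240]=0;m[250:,330:]=0
    return d,P,m
E
python3 - <<'E'
from h import *
d,P,m=ironfit('wi3',.12)
Q=P[m];A=np.c_[Q[:,:2]-[.5268,.2221],np.ones(len(Q))];k=np.linalg.lstsq(A,Q[:,2],rcond=None)[0]
c,s=np.cos(IY),np.sin(IY);print('n',m.sum(),'roll deg',np.degrees(k[0]*c+k[1]*s),'pitch',np.degrees(-k[0]*s+k[1]*c),'z',k[2],'std',(A@k-Q[:,2]).std())
ctrl.movep(c2w(0,-.02,.14),down(CY))
shot('wrist','wh1')
s=ctrl.read_state();print(s['t'],w2c(s['position']),s['position'],s['width'])
E
```

```text
n 17032 roll deg -0.11163295816260392 pitch -0.0943130421773003 z 0.14021759616550672 std 0.0016046730692769507
16.775 [ 0.00032385 -0.01887955] [ 0.53372957 -0.13982523  0.13983654] 0.04332542306360897
```

View pics/wh1.png

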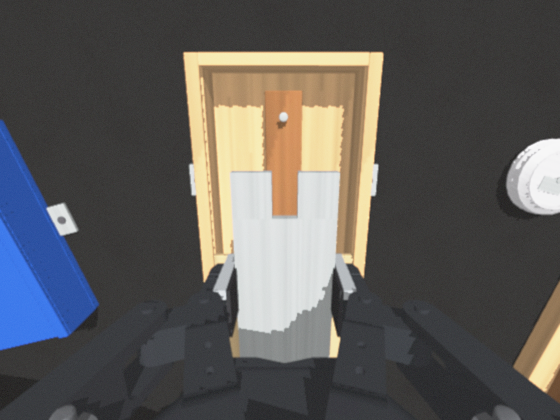

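```bash
python3 - <<'E'
from h import *
d=dict(np.load('pics/wh1.npz'));g=d['color'].min(-1).astype(int)
for r in (180,195,205,230,250): print(r,g[r,226:236],g[r,268:276],g[r,294:302],g[r,334:344])
print(g[108:126,276:292])
print('end',g[164:176,250], 'notch',g[210:222,285])
print('rim',d['color'][100,180:204,2],d['color'][100,360:386,2]); 
print('rimtop',d['color'][46:60,280,2])
E
```

```text
180 [178 181 183 190 215 221 219 219 220 221] [223 222 215 174 119  95  96  96] [ 96  97 100 141 200 219 220 221] [223 224 224 222 218 180 123  98  99 103]
195 [177 180 178 180 193 218 221 219 218 220] [225 222 218 192 128  94  99  99] [ 95  94 106 152 212 220 221 220] [224 224 222 223 194 131  99 100 103 104]
205 [179 178 178 181 185 206 220 218 217 218] [223 222 219 212 143  96  95  96] [ 92  90 105 155 215 219 219 220] [223 222 222 210 150 105  99  99 105 106]
230 [180 180 183 180 181 181 197 221 222 220] [222 224 225 226 226 227 227 226] [227 224 225 224 225 224 225 224] [222 220 203 133 101 101 104 106 104 106]
250 [178 181 182 179 165 124 111 155 214 219] [220 221 222 224 224 223 225 224] [225 224 222 222 222 225 227 223] [221 194 129  99 102 101 105 106 102  95]
[[ 91  88  92  89  90  87  89  92  95  98 100 102 102  97  98  96]
 [ 92  92  91  91  87  86  91  92  95  96 101 100 100  99  98  96]
 [ 92  91  88  88  87  86  88  92  95  95  97  98  96  97  96  97]
 [ 92  90  88  90  86  98 112 118 120 111 103  96 100 100  97  94]
 [ 90  92  88  91 110 148 180 191 191 168 128 103  9
[... 571 characters left out ...]
8 121 145 155 144 126 102  97 100 100  95  96]
 [ 87  70  62  65  61  70  81  87  84  75  77  94 101  97  98  96]
 [ 80  66  60  59  58  58  59  60  62  67  82  97 100  99  97  99]
 [ 81  70  61  57  59  65  62  59  61  74  93  99 104  97  98  98]
 [ 88  81  62  58  59  63  61  64  63  79  95  98  98  99  99  95]]
end [165 167 166 166 164 165 170 176 191 214 218 218] notch [ 91  94  93  93 108 138 170 171 188 207 217 216]
rim [ 59  57  65  54  62  54  80 166 239 244 243 243 244 244 244 244 245 245
 245 245 238 201 217 242] [139 144 161 176 172 184 231 245 244 244 244 245 244 245 245 245 246 247
 243 160  70  57  55  60  59  57]
rimtop [ 56  59  55  58  58 124 227 250 247 247 247 247 247 247]
```

```bash
python3 - <<'E'
from h import *
d=dict(np.load('pics/wh1.npz'));zi=.1398+.021
f=lambda u,v,z:w2c(px2w(d,[(u,v)],z)[0])
print('pin',f(283.4,116.0,.038),'rim',f(187.1,100,.05),f(379.0,100,.05),'rimtop',f(283,51.2,.05))
for r,a,b in ((180,229.8,339.2),(195,230.3,338.7),(230,231.9,336.6)): print((f(a,r,zi)+f(b,r,zi))/2, (f(b,r,zi)-f(a,r,zi))[0])
print('notch c',(f(271.6,195,zi)+f(297.2,195,zi))/2,'end',f(250,171.6,zi),'notch bottom (top/bot faces)',f(285,217,zi),f(285,214.8,zi-.005))
E
```

```text
pin [-0.00065223  0.05783157] rim [-0.07069764  0.06884409] [0.06896096 0.06897635] rimtop [-0.00089908  0.10084237]
[0.00012738 0.03239188] 0.0450070283964258
[0.00013435 0.02602956] 0.045278010762607485
[4.31441801e-05 1.03988393e-02] 0.04535173661948468
notch c [9.12793671e-05 2.60295257e-02] end [-0.01395173  0.03585942] notch bottom (top/bot faces) [0.00035721 0.01633805] [0.00037043 0.01568777]
```

```bash
cat >> h.py <<'E'
def goto(x,y,z,vel=.1,n=2):
    R=down(CY);off=np.zeros(3);T=c2w(x,y,z)
    for i in range(n):
        ctrl.movel(T+off,R,vel=vel if i==0 else .02); ctrl.dwell(.15)
        e=T-np.array(ctrl.read_state()['position']); off+=e
    return off
E
python3 - <<'E'
from h import *
off=goto(-.0006,.0147,.06,.1)
off=goto(-.0006,.0147,.027,.05)
s=ctrl.read_state();print(s['t'],off,w2c(s['position']),s['position'][2],s['ft_force'],s['width'])
shot('wrist','wh2');shot('side','s4')
im=dict(np.load('pics/wh2.npz'))['color'];cv2.imwrite('pics/z5.png',cv2.resize(im[20:320,150:420],None,fx=2,fy=2,interpolation=cv2.INTER_CUBIC))
E
```

```text
19.6917 [-4.44670909e-05  3.35325665e-05 -8.85747215e-05] [-0.00097349  0.01489298] 0.026661682594027302 [ 0.90744075  0.76890896 -0.9791696 ] 0.04346756174309031
```

View pics/z5.png

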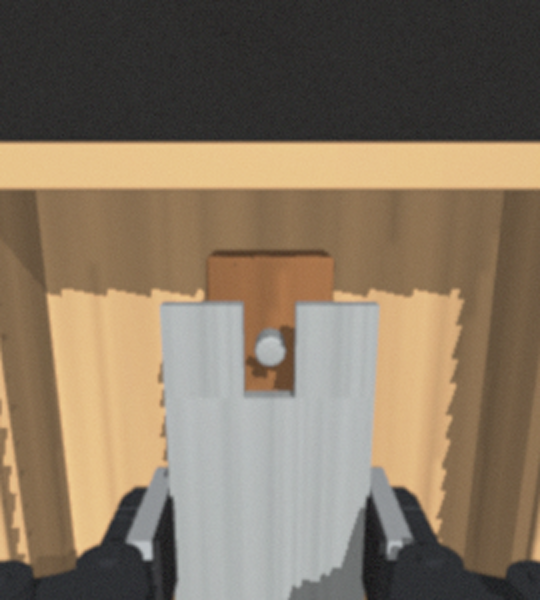

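The pin at zoom (270,348) sits in the middle of the notch, whose edges are at 243 and 297. Lowering gently.

```bash
python3 - <<'E'
from h import *
p=np.array(ctrl.read_state()['position'])
T=c2w(-.0008,.0148,.0155)
ctrl.movel(T,down(CY),vel=.03)
s=ctrl.read_state();print(s['t'],w2c(s['position']),s['position'][2],s['ft_force'])
r=ctrl.movel(c2w(-.0008,.0148,.0095),vel=.01,until_force=4)
s=ctrl.read_state();print(r,s['t'],w2c(s['position']),s['position'][2],s['ft_force'],s['width'])
shot('wrist','wh3')
im=dict(np.load('pics/wh3.npz'))['color'];cv2.imwrite('pics/z6.png',cv2.resize(im[20:320,150:420],None,fx=2,fy=2,interpolation=cv2.INTER_CUBIC))
E
```

```text
20.3083 [-0.00107765  0.01498078] 0.015132006614133782 [-0.62892936  0.55566198 -1.89697997]
True 20.75 [-0.0005624   0.01465842] 0.011965372391186595 [-0.4441697  -0.46734074  4.40594422] 0.04336720857618319
```

View pics/z6.png

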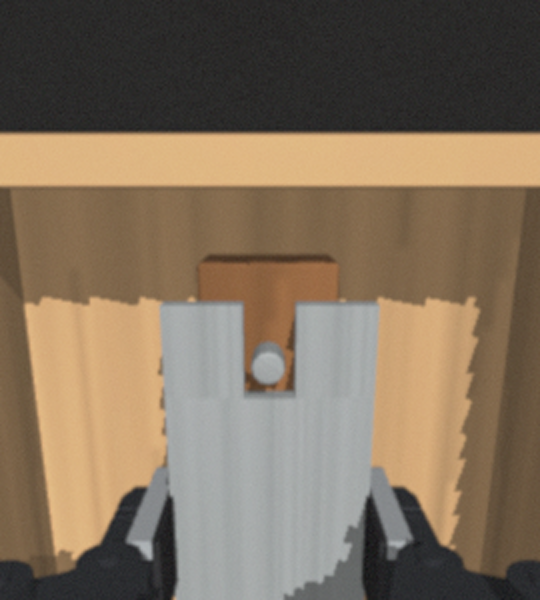

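Contact came at the predicted height. Release and retreat straight up.

```bash
python3 - <<'E'
from h import *
for o in (.047,.052,.062): ctrl.move_gripper(o)
p=np.array(ctrl.read_state()['position'])
ctrl.movel([p[0],p[1],.10],vel=.08)
ctrl.movel(c2w(0,-.04,.2),vel=.2)
shot('wrist','wh4'); print(ctrl.read_state()['t'])
im=dict(np.load('pics/wh4.npz'))['color'];cv2.imwrite('pics/z7.png',cv2.resize(im[0:300,150:420],None,fx=2,fy=2,interpolation=cv2.INTER_CUBIC))
d=dict(np.load('pics/wh4.npz'));P=cloud(d);c=d['color']
m=(c.min(-1)>130)&(P[...,2]<.042)&(P[...,2]>.026)
q=np.array([w2c(x) for x in P[m]]);k=(np.abs(q[:,0])<.027)&(q[:,1]>-.05)&(q[:,1]<.075);q=q[k];Z=P[m][k][:,2]
print(cv2.minAreaRect((q*1000).astype(np.float32)),np.linalg.lstsq(np.c_[q,np.ones(len(q))],Z,rcond=None)[0])
E
```

```text
23.55
((-0.6672344207763672, 14.929130554199219), (45.047325134277344, 111.27301025390625), 0.06712023168802261) [0.00190249 0.00613752 0.03275714]
```

View pics/z7.png

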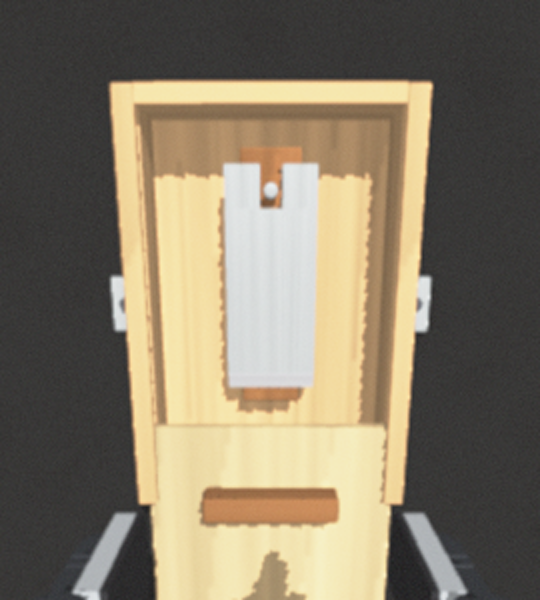

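The iron is flat (top at 32.8 mm), straight to 0.1°, over the pin and bevel up. Shutting the cover now.

```bash
python3 - <<'E'
from h import *
R=down(CY-np.pi/2)
ctrl.move_gripper(0.05,f_grip=40)
ctrl.movep(c2w(-.0005,-.098,.12),R)
ctrl.movel(c2w(-.0005,-.098,.051),vel=.1)
ctrl.move_gripper(0.0,f_grip=40)
s=ctrl.read_state();print(s['t'],s['width'],s['ft_force'],w2c(s['position']))
r=ctrl.movel(c2w(-.0005,.058,.051),vel=.06,until_force=12)
s=ctrl.read_state();print(r,s['t'],s['width'],s['ft_force'],w2c(s['position']),s['position'])
E
```

```text
26.4167 0.012716953739587282 [-0.51780397  2.29386193  5.62952221] [ 9.62028147e-06 -9.79705825e-02]
True 28.775 0.012965133363110917 [ 0.21616125 -2.78956923  3.35878768] [1.95966401e-05 5.20574060e-02] [ 0.5191071  -0.07041105  0.05192399]
```

```bash
python3 - <<'E'
from h import *
ctrl.dwell(.2)
p=np.array(ctrl.read_state()['position']);print(w2c(p))
ctrl.move_gripper(0.04)
ctrl.movel([p[0],p[1],.14],vel=.15)
ctrl.movep(c2w(0,-.04,.25),down(CY))
shot('wrist','wf');shot('scene','cf');shot('side','sf');print(ctrl.read_state()['t'])
im=dict(np.load('pics/wf.npz'))['color'];z=cv2.resize(im[40:300,150:420],None,fx=2,fy=2,interpolation=cv2.INTER_CUBIC)
cv2.imwrite('pics/z8.png',z)
E
```

```text
[1.00134652e-05 5.20669589e-02]
31.7583
```

View pics/z8.png

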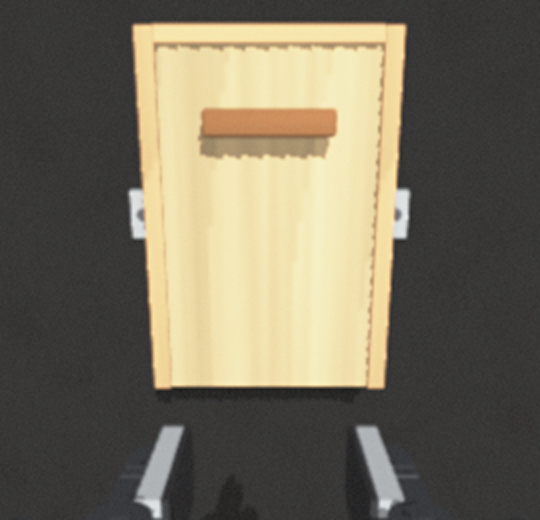

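View pics/sf.png

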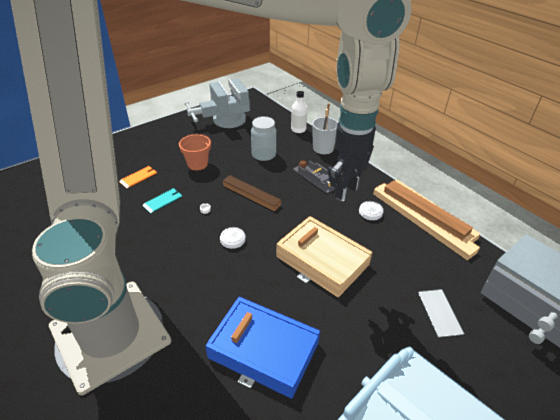

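The cover's near edge lines up with the side-wall ends (zoom row 387), so it is shut. Everything else is where it was. Handing in.

```bash
python3 -c "
from h import *
print(job.close_job())"
```

```text
the job is handed in; nothing more can be done
None
```

The plane iron is in its case with the cover shut, and I handed the job in after about 32 s of the 72 s allowed.

- **Opening:** I slid the cover back until it met its stop, with the grip bar at case y = -97.9 mm (nominal -98).
- **Placing:** I lifted the iron off the strop by its edges and lowered it over the pin until light contact, about 4 N on the bed. Then I released it.
- **Check before shutting:** The iron was flat, with its top at 32.8 mm (nominal 33). It was straight to about 0.1° and centred at case y = 14.9 mm (nominal 14). The pin was inside the notch and the bevel was up.
- **Shutting:** I slid the cover forward to its stop, with the grip bar at 52.1 mm (nominal 52). The last wrist picture shows its edge level with the ends of the side walls.

The final side picture shows the strop and the other things on the bench where they were, judged by eye rather than measured. The camera put the case about 0.8 mm off my first estimate in x and y, while the touch at the stop showed about 0 in y. I centred the iron on the camera's view of the pin. No check failed.

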